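Load the sample board under the spraying jig's hold-down spring

ROBOT

A 7-joint arm with a two-finger parallel gripper is mounted at the origin on the work surface. World frame = base frame: x ahead of the robot, y to its left, z up, the work surface at z = 0. Lengths are in mm, angles in rad, forces in N, time in s.
With the tool pointing down it reaches from about 425 to 925 mm from the base axis. Payload 6.8 kg.
Tool frame: the origin (TCP) lies at the very end of the fingers, on their centre line; the grasp point (between the pads) lies 19 mm behind it; z points along the fingers, y is the direction in which the jaws open and shut (so a half turn about z gives the same grasp; the last joint's range is limited). The gripper opens to 85 mm and grips with 20 to 120 N. Pads are 22 mm wide; open, the fingers measure 114 mm over their backs; the gripper's body (76 mm by 85 mm) begins 54 mm behind the grasp point. The pads swing forward as they close: fully open they stand 13 mm farther back than shut.
Start: joints at [-1.407, 0.477, 0.022, 1.555, -0.011, 1.109, -0.083], TCP at [181.21, 650.239, 231.308] pointing down, gripper open.
Joint ranges: [-2.96, 2.96], [-0.34, 2.1], [-1.41, 1.46], [0.24, 2.44], [-1.37, 4.51], [0.17, 1.92], [-2.96, 2.96]. Speed limits (rad/s): [2.39, 2.39, 3.14, 3.14, 3.14, 3.14, 3.14].

INTERFACE

Orientations are given as a unit quaternion [w, x, y, z].
In Python, from plant import bot gives the robot as it stands.
- The arm moves only by the shell command python3 -m creep 'ROWS' [OPENING] [FORCE]. ROWS is JSON, a list that holds one entry, the list of rows, each a list of 4 numbers: the shift along the tool's x, y, z in m, then the turn about the tool's z in degrees. In form: [[[dx, dy, dz, twist], ...]]. A call has 1 to 12 rows; each row shifts and turns the pose as measured when the row begins, along the tool's axes as they then stand; what a row does not reach is not made up. A row lasts 1/10 s, in which the tool goes at most 50 mm and 8.59 degrees, less where a joint would pass 70% of its speed; a pose out of reach is approached as far as the arm can. A call with a gripper value outside its range is refused whole. OPENING is the finger opening in m, from 0 to 0.0854, set as the call begins (- or left out, the last holds). The fingers move at their own pace and stop on an object; FORCE is the grip in N (left out, the last holds). Time passes only in rows, so rows that do not move let the fingers close. It gives the time, the measured TCP pose, the force and the opening at its end, in the units of the state.
- bot.get_obs(): the state, without advancing time (a new reading comes with each control period).
- bot.read_camera(name): name is "scene" or "top"; returns the picture (384x512x3 uint8, red, green, blue); there is no depth.
- bot.camera_model(name): a dict with "K" (3x3 intrinsics, pixels), "k1" (the pictures are not rectified: a ray, as slopes to the right and down, at radius r is drawn at 1 + k1 r^2 times it, then the intrinsics apply), "rvec" (rotation vector, rad) and "tvec" (3), from world to camera coordinates, as OpenCV has them. Camera axes: x right, y down, z forward; pixel columns grow to the right and rows downward; lengths in mm; the calibration is good to about 2 mm. A picture is of the moment at which its call begins. camera_model takes no time and is no camera call.
- bot.sign_off(): hands the job in, once; it reports no verdict.
Trained networks look in the newest picture that a camera, given by its name, has taken for a name from the list of things; names that differ only in an ending like _2 or _b are one class to them, and where a whole thing is asked for, a point or a joint stands for the part that bears it (a point fixed in the world has none). Each returns a list of dicts, best first, with "score" (0 to 1); they miss things now and then, are a little off and sometimes report something else, mostly with a low value. They report only what shows in the picture. A call takes as long as a camera call. They do not tell look-alikes from the thing itself.
- bot.spot_in(camera, target): "at" ([x, y, z] in mm, in world coordinates, good to about 4 mm: the middle of the surface that is visible of it).
The state is a dict: "t": time; "joint_positions": joint angles; "dq": joint speeds; "joint_torque": joint torques, N m; "tool_pos": TCP position; "eef_rot": TCP orientation; "contact_force": force on the tool from outside, world axes, zero at the start; "torque": the same for the moment, N m; "finger_gap": opening from 0.0 (shut) to 1.0 (fully open).
Only numpy, scipy, OpenCV 4.12 (cv2) and the standard library are available. Lean on these libraries where they do the work, as an engineer would, in place of code of your own. Each camera call takes 0.05 s, during which the arm holds its last target.

TASK

Load the mint sample board into the spraying jig, using only the fingertips: press it down hard on its sprung bed so that it fits under the blue bridge, keep it pressed and slide it on beneath the yellow leaf spring until its nose is fully home against the black end stop, then let go and move clear. Do not lift the board out of the jig, and leave the spray can, the jar and the tape roll alone.

Things in the scene. Friction and masses are not known exactly. Their poses are not given: they have to be found in the camera images.
- jig: Fixed spraying jig on the table, 320 x 105 mm: a straight channel 85 mm wide between aluminium side rails (tops at z = 30 mm). Origin: on the table, on the channel's centre line, below the bridge face that the board meets first. x is the sliding direction, from the open entry (x = -225 mm) to the end stop; y across, z up.
- bridge (a point): Middle of the lower edge of the blue bridge's entry face: jig x = 0, 29 mm above the table. The bridge spans the channel, is 18 mm deep along x and its top is 47 mm above the table.
- end_stop (a point): Middle of the black end stop's face that the board's nose must reach: jig x = 70 mm. Its top is 34 mm above the table. Floor before it: 13.5 mm above the table. Board and jig surfaces are waxed and slide easily.
- panel: Loose mint sample board, 170 long (x) x 80 x 12 mm, about 0.2 kg, on the sprung bed, its x axis along the jig's. Origin: centre of its underside; nose at x = +85 mm. Top 34.5 mm above the table with the bed free (nose hits the bridge), 26.5 mm with the bed fully down (2.5 mm to spare). Home: origin at jig x = -15 mm, and its finger rib is still before the bridge.
- panel_rib (a point): Top centre of the black finger rib across the board (board x = -20 mm, z = 19 mm). The rib is 8 mm wide along x, 76 mm long, stands 7 mm above the board's top; push its rear (-x) face in the sliding direction while pressing the board. With the board home the rib is at jig x = -35 mm.
- panel_press (a point): Point on the board's flat top behind the rib, 21 mm behind the rib's rear face, on the centre line (board x = -45 mm, z = 12 mm): a good place to press. The flat reaches from the rib's rear face 61 mm back to the board's rear edge.
- bed (a joint): How far the white sprung bed below the board (jig x = -218 to -4 mm) is pressed down, m: 0 free, its top 22.5 mm above the table; 0.008 fully down, top at 14.5 mm. It pushes up with 8 N free, 12 N down: hold the board down with about 10 N. When the board is home and let go, the bed lifts its rear by a few mm: that is normal.
- leaf (a joint): Lift of the yellow leaf spring, rad: 0 at rest, about 0.13 with the board beneath. 44 mm wide, rooted on the far side of the bridge, sloping down in the sliding direction; it presses on the board's top with about 4 N, some 54 mm past the bridge's entry face.
- spray_can: Loose white spray can with a mint shoulder and black nozzle, 65 mm across, 192 mm tall, bystander. Origin: centre of its underside.
- jar: Loose mint paint jar with a metal lid, 64 mm across, 85 mm tall, bystander. Origin: centre of its underside.
- tape: Loose roll of masking tape lying flat, 100 mm across, 24 mm high, bystander. Origin: centre of its underside.
Things that resemble listed ones, but are neither listed nor needed, are in the scene too. What is meant by the panel is not orange or pink, and is the smaller of those in its own colour.

How it is judged (in metres and radians):
On the way, in this order (a step that is already met when the one before it is completed fails the run):
1. the fingers hold the board down on the bed while its nose slides in under the bridge (x of panel in the frame of jig between -0.078 and -0.022 m and value of joint bed above 0.0045 m and contact force between the fingers and panel above 4 N), for 0.1 s.
2. the board is home against the end stop, below the leaf spring (x of panel in the frame of jig above -0.0195 m and value of joint leaf above 0.08 rad), for 0.1 s.
At the end, for the whole second after the job is handed in: The board lies at rest in the jig, below the bridge, with the leaf spring lifted onto its top (leaf above 0.08 rad) and its nose within 4.5 mm of the end stop; it tilts less than 5 degrees (all of step 2 and x of panel in the frame of jig below -0.01 m and z of panel in the frame of jig below 0.023 m and angle between panel's own z axis and vertical below 0.09 rad and linear speed of panel below 0.01 m/s); the robot touches nothing.
It fails at once if the board is lifted out of the jig (z of panel in the frame of jig above 0.034 m or angle between panel's own z axis and vertical above 0.25 rad).
It fails at once if the spray can is disturbed (distance of spray_can from where it was at the start of the episode above 0.015 m or angle between spray_can's own z axis and vertical above 0.3 rad).
It fails at once if the jar is disturbed (distance of jar from where it was at the start of the episode above 0.015 m or angle between jar's own z axis and vertical above 0.3 rad).
It fails at once if the tape roll is disturbed (distance of tape from where it was at the start of the episode above 0.015 m).
It also fails if it takes over 38 s, if anything falls off the work surface, if the arm or the gripper's body presses on something with over 40 N, if the wrist force passes 120 N, or if a joint passes its speed limit or range.

## Working session

There is one attempt and no reset: what is moved stays moved. The work goes in short steps, Python scripts to look and compute and a shell command to move; the robot and the scene stay as the last step left them, time stands still between calls to the robot, and variables do not carry over. Pictures are saved under pics/ and viewed, and the job is handed in when it is done.

```bash
ls; mkdir -p pics; python3 - <<'E'
from plant import bot
import cv2
print(bot.get_obs())
for n in("scene","top"):
    im=bot.read_camera(n); cv2.imwrite(f"pics/{n}0.png",im[:,:,::-1])
    print(n,bot.camera_model(n))
    for t in ("panel","panel_rib","panel_press","jig","bridge","end_stop"):
        try: print(t,bot.spot_in(n,t))
        except Exception as e: print(t,e)
print(bot.get_obs()['t'])
E
```

```text
pics
{'t': 0.0, 'joint_positions': array([-1.40709181,  0.4777886 ,  0.02232017,  1.55645603, -0.01147676,
        1.10930788, -0.0830838 ]), 'dq': array([ 0.0001786 , -0.00072951,  0.00032238,  0.00131156,  0.00046236,
        0.00051803, -0.00029346]), 'joint_torque': array([-1.15136675e-05, -5.96422112e+01,  1.60758309e+00, -2.81201541e+01,
        1.23773224e-02,  9.23573185e-03,  1.35836976e-05]), 'tool_pos': array([181.06662463, 649.64131611, 230.33112919]), 'eef_rot': array([-5.04469583e-05,  1.35451799e-01,  9.90783514e-01, -9.14530431e-04]), 'contact_force': array([-1.0424299 ,  0.03064265, -0.38652855]), 'torque': array([-0.00867876,  0.01925009, -0.0503263 ]), 'finger_gap': 1.001206533307362}
scene {'K': array([[361.03037456,   0.        , 253.0385372 ],
       [  0.        , 361.03037456, 194.06085994],
       [  0.        ,   0.        ,   1.        ]]), 'k1': 0.01951116597102476, 'rvec': array([ 1.02066519,  2.59980661, -0.85798769]), 'tvec': array([ 418.1643879 , -270.88649699, 1247.48643171])}
panel [{'at': [565.2, -53.6, 33.2], 'score': 0.96}, {'at': [372.8, -83.0, 1
[... 1035 characters left out ...]
2.6, 18.6], 'score': 0.74}, {'at': [557.1, -62.9, 29.2], 'score': 0.61}, {'at': [367.0, -86.8, 13.7], 'score': 0.58}]
panel_rib [{'at': [370.4, -88.8, 9.7], 'score': 0.95}, {'at': [796.7, -30.3, 13.5], 'score': 0.93}, {'at': [560.9, -61.1, 35.9], 'score': 0.68}, {'at': [575.3, 93.7, 27.9], 'score': 0.21}]
panel_press [{'at': [365.7, -87.9, 9.8], 'score': 0.8}, {'at': [312.9, 167.2, 15.3], 'score': 0.7}, {'at': [789.2, -27.4, 12.3], 'score': 0.69}, {'at': [555.3, -58.1, 32.7], 'score': 0.58}]
jig [{'at': [562.1, 42.3, 28.8], 'score': 0.58}]
bridge [{'at': [561.4, 40.0, 31.8], 'score': 0.88}, {'at': [558.6, -60.5, 34.1], 'score': 0.16}]
end_stop [{'at': [563.4, 44.0, 30.4], 'score': 0.56}]
0.7
```

View pics/scene0.png

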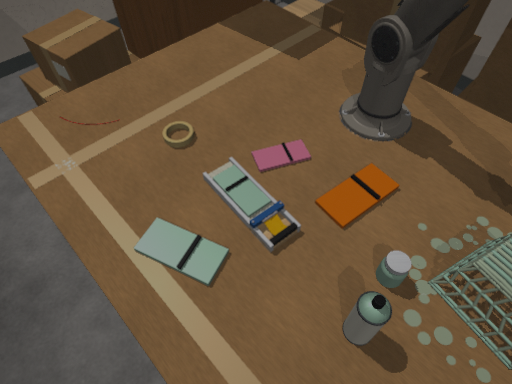

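View pics/top0.png

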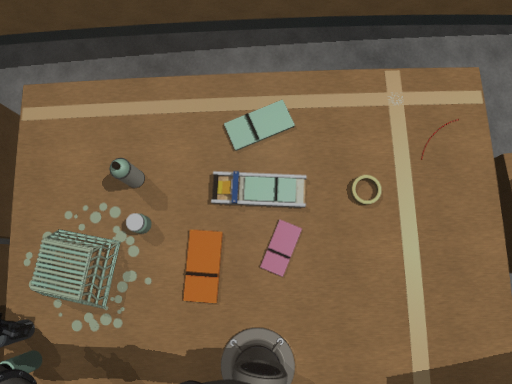

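```bash
python3 - <<'E'
import cv2
a=cv2.imread('pics/top0.png')[160:220,200:320]; cv2.imwrite('pics/top0z.png',cv2.resize(a,None,fx=6.5,fy=6.5,interpolation=cv2.INTER_CUBIC))
a=cv2.imread('pics/scene0.png')[150:255,195:310]; cv2.imwrite('pics/scene0z.png',cv2.resize(a,None,fx=5.5,fy=5.5,interpolation=cv2.INTER_CUBIC))
E
```

```text
(no output)
```

View pics/top0z.png

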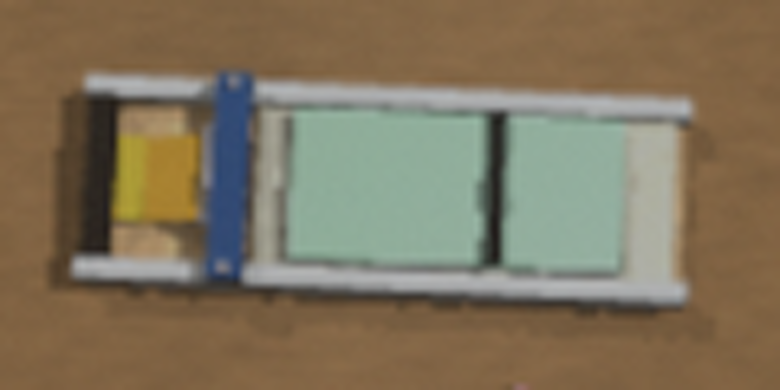

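View pics/scene0z.png

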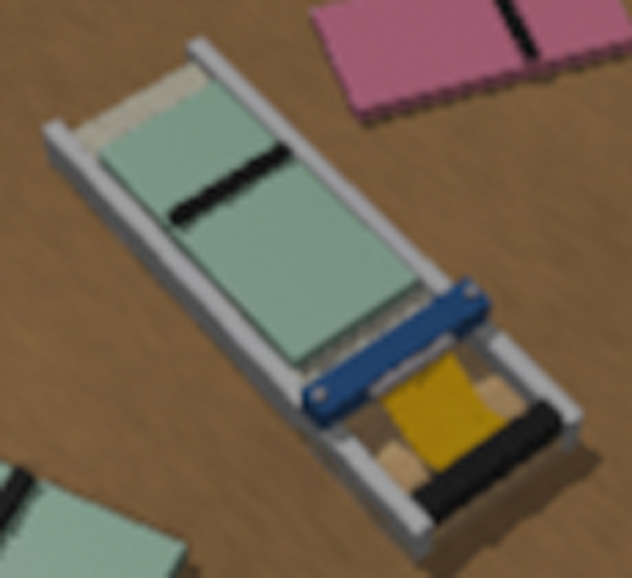

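```bash
cat > h.py <<'E'
import numpy as np, cv2
from scipy.optimize import least_squares
from plant import bot
CM={n:bot.camera_model(n) for n in("scene","top")}
def proj(n,P):
    m=CM[n];R=cv2.Rodrigues(m['rvec'])[0];c=np.atleast_2d(P)@R.T+m['tvec'];s=c[:,:2]/c[:,2:]
    s=s*(1+m['k1']*(s**2).sum(1,keepdims=True));return s@m['K'][:2,:2].T+m['K'][:2,2]
def tri(a,b):
    return least_squares(lambda p:np.r_[(proj('top',p)[0]-a),(proj('scene',p)[0]-b)],[560,0,30])
Z={'top':(6.5,200,160),'scene':(5.5,195,150)}
def uz(n,u,v):
    f,x,y=Z[n];return np.array([(u+.5)/f-.5+x,(v+.5)/f-.5+y])
E
python3 - <<'E'
from h import *
for n in CM: print(n,-cv2.Rodrigues(CM[n]['rvec'])[0].T@CM[n]['tvec'])
pts={'entry -y outer':((692,99),(197,40)),'entry +y outer':((687,284),(45,125)),
'bridge entry top -y':((253,72),(468,283)),'bridge entry top +y':((243,281),(303,388)),
'panel nose +y':((286,262),(297,360)),'panel nose -y':((294,110),(418,285)),
'panel rear +y':((620,271),(100,155)),'panel rear -y':((626,121),(212,82)),
'rib +y':((492,264),(178,214)),'rib -y':((498,112),(284,152)),
'stop -y':((113,98),(545,405)),'stop +y':((108,255),(415,500))}
for k,(a,b) in pts.items():
    r=tri(uz('top',*a),uz('scene',*b));print(k,r.x.round(1),round(r.cost**.5,2))
E
```

```text
scene [951.17824826 424.86566733 848.06394313]
top [ 329.80877615  -17.71766111 1260.13171919]
entry -y outer [ 561.8 -142.4  106.7] 11.49
entry +y outer [ 549.4 -212.4  -50.6] 10.87
bridge entry top -y [578.3  70.6 128.5] 11.89
bridge entry top +y [560.4  20.9 -54.4] 11.81
panel nose +y [560.9   5.9 -41. ] 8.94
panel nose -y [573.7  44.2  93.4] 8.53
panel rear +y [ 549.9 -169.9  -37.3] 8.77
panel rear -y [ 562.4 -118.9   92.3] 8.35
rib +y [ 552.3 -100.5  -23.1] 8.38
rib -y [568.3 -56.3  97.1] 8.33
stop -y [581.4 133.4 100.7] 8.78
stop +y [569.4 102.1 -54.7] 8.75
```

```bash
python3 - <<'E'
from h import *
pts={'entry -y outer':((692,99),(45,125),(-225,-52.5,30)),'entry +y outer':((687,284),(197,40),(-225,43.5,30)),
'bridge entry top -y':((253,72),(303,388),(0,-52.5,47)),'bridge entry top +y':((243,281),(468,283),(0,52.5,47)),
'panel nose +y':((286,262),(418,285),0),'panel nose -y':((294,110),(297,360),0),
'panel rear +y':((620,271),(212,82),0),'panel rear -y':((626,121),(100,155),0),
'rib +y':((492,264),(284,152),0),'rib -y':((498,112),(178,214),0),
'stop -y':((113,98),(415,500),(70,-42.5,34)),'stop +y':((108,255),(545,405),(70,42.5,34))}
W={}
for k,(a,b,c) in pts.items():
    r=tri(uz('top',*a),uz('scene',*b));print(k,r.x.round(1),round(r.cost**.5,2));W[k]=r.x
# panel fit on known heights: x,y,yaw
PL={'panel nose +y':(85,40,34.5),'panel nose -y':(85,-40,34.5),'panel rear +y':(-85,40,34.5),'panel rear -y':(-85,-40,34.5),'rib +y':(-20,38,41.5),'rib -y':(-20,-38,41.5)}
JL={k:c for k,(a,b,c) in pts.items() if c and 'entry +y' not in k and 'stop' not in k or k.startswith('bridge')}
JL={k:pts[k][2] for k in ('entry -y outer','bridge entry top -y','bridge entry top +y','stop -y','stop +y')}
def fit(L):
    ks=list(L);P=np.array([L[k] for k in ks],float)
    A=np.array([uz('top',*pts[k][0]) for k in ks]);B=np.array([uz('scene',*pts[k][1]) for k in ks])
    def tf(q):
        c,s=np.cos(q[2]),np.sin(q[2]);return np.c_[q[0]+c*P[:,0]-s*P[:,1],q[1]+s*P[:,0]+c*P[:,1],P[:,2]]
    f=lambda q:np.r_[proj('top',tf(q))-A,proj('scene',tf(q))-B]
    r=least_squares(lambda q:f(q).ravel(),[565,0,1.57]);print(r.x,np.degrees(r.x[2]));print(np.c_[f(r.x)].round(1).tolist());return r.x
p=fit(PL);j=fit(JL)
d=p[:2]-j[:2];c,s=np.cos(j[2]),np.sin(j[2]);print('panel in jig',c*d[0]+s*d[1],-s*d[0]+c*d[1])
E
```

```text
entry -y outer [ 604.2 -179.7   33.3] 0.18
entry +y outer [ 507.5 -170.3   35.5] 0.72
bridge entry top -y [622.   43.9  49.4] 0.36
bridge entry top +y [517.   51.1  41.5] 0.09
panel nose +y [528.7  29.1  28. ] 0.17
panel nose -y [606.1  23.1  33.3] 0.04
panel rear +y [ 518.3 -140.2   33.2] 0.46
panel rear -y [ 594.5 -145.7   30.3] 0.21
rib +y [523.7 -75.9  35.5] 0.49
rib -y [597.1 -78.7  45.8] 0.61
stop -y [616.6 116.3  29.5] 0.01
stop +y [534.3 121.   28.5] 0.27
[562.20230284 -57.45364059   1.50176195] 86.04462163751201
[[-0.2, -0.3], [-0.5, -0.6], [0.2, 0.2], [-0.3, -0.6], [0.1, -0.4], [-0.1, 0.2], [0.6, -1.2], [-0.1, 0.5], [1.0, -0.4], [-0.6, -0.5], [0.9, -1.2], [-1.2, 0.9]]
[570.17867187  48.55677866   1.48944222] 85.3387528044462
[[-0.2, 0.4], [-0.4, 0.3], [-0.7, -0.4], [0.3, -0.8], [-0.7, 0.2], [-0.1, 0.6], [-0.3, 0.6], [0.2, -0.6], [-0.8, -0.8], [0.4, -1.1]]
panel in jig -106.30799301737187 -0.6648853135618724
```

```bash
python3 - <<'E'
from h import *
for n in("scene","top"):
    for t in ("spray_can","jar","tape"): print(n,t,bot.spot_in(n,t)[:2])
o=bot.get_obs();print(o['t'],proj('top',o['tool_pos']))
from scipy.spatial.transform import Rotation as R
q=o['eef_rot'];M=R.from_quat(q[[1,2,3,0]]).as_matrix();print(M.round(4))
for tg in ([360,400,260],[480,150,260],[559,-102,200]): 
    print(tg,(M.T@(np.array(tg)-o['tool_pos'])).round(1))
E
```

```text
scene spray_can [{'at': [642.3, 404.1, 153.4], 'score': 0.73}, {'at': [586.3, 68.5, 31.3], 'score': 0.43}]
scene jar [{'at': [477.8, 376.5, 78.5], 'score': 0.94}, {'at': [560.6, -155.9, 23.2], 'score': 0.71}]
scene tape [{'at': [555.8, -375.6, 22.8], 'score': 0.57}, {'at': [562.8, -153.4, 26.7], 'score': 0.49}]
top spray_can [{'at': [608.7, 390.7, 147.3], 'score': 0.66}]
top jar [{'at': [454.6, 361.1, 87.0], 'score': 0.91}]
top tape [{'at': [547.1, -376.4, 25.8], 'score': 0.84}]
1.0 [[ 18.31510766 320.22023707]]
[[-0.9633  0.2684 -0.    ]
 [ 0.2684  0.9633  0.    ]
 [ 0.      0.     -1.    ]]
[360, 400, 260] [-239.4 -193.1  -28.7]
[480, 150, 260] [-422.1 -401.7  -28.7]
[559, -102, 200] [-565.9 -623.2   31.3]
```

```bash
python3 -m creep '[[[-0.034,-0.0275,-0.004,0],[-0.034,-0.0275,-0.004,0],[-0.034,-0.0275,-0.004,0],[-0.034,-0.0275,-0.004,0],[-0.034,-0.0275,-0.004,0],[-0.034,-0.0275,-0.004,0],[-0.034,-0.0275,-0.004,0],[-0.034,-0.0275,-0.004,0]]]' 0 60
```

```text
t: 1.8
tool_pos: [385.7, 362.2, 262.6]
eef_rot: [-0.001, 0.129, 0.992, 0.002]
contact_force: [0.9, -0.1, 1.1]
finger_gap: 0.001
```

```bash
python3 -m creep '[[[-0.027,-0.036,0,0],[-0.027,-0.036,0,0],[-0.027,-0.036,0,0],[-0.027,-0.036,0,0],[-0.027,-0.036,0,0],[-0.027,-0.036,0,0],[-0.027,-0.036,0,0],[-0.027,-0.036,0,0],[-0.015,-0.02,0.01,-3.7],[0,0,0.02,-3.7],[0,0,0.02,-3.7]]]'
cat > st.py <<'E'
from h import *
from scipy.spatial.transform import Rotation as R
import sys
J=np.array([570.2,48.6]);a=np.radians(85.7);U=np.array([np.cos(a),np.sin(a)]);V=np.array([-U[1],U[0]])
o=bot.get_obs();q=o['eef_rot'];M=R.from_quat(q[[1,2,3,0]]).as_matrix();p=o['tool_pos'];d=p[:2]-J
print('t',o['t'],'tcp',p.round(1),'in jig',(d@U).round(1),(d@V).round(1),'toolY az',np.degrees(np.arctan2(M[1,1],M[0,1])).round(2),'tilt z',M[:,2].round(3),'F',o['contact_force'].round(1),'Fu',(o['contact_force'][:2]@U).round(1))
if len(sys.argv)>3:
    x,y,z=map(float,sys.argv[1:4]);g=np.r_[J+x*U+y*V,z];print('tool shift m',(M.T@(g-p)/1000).round(4),'twist',-(85.7-np.degrees(np.arctan2(M[1,1],M[0,1]))).round(2))
E
python3 st.py -151 -1 100
```

```text
t: 2.9
tool_pos: [541.2, -17.9, 216.6]
eef_rot: [0.007, 0.035, 0.999, 0.004]
contact_force: [1.2, 0.3, -0.4]
finger_gap: 0.005
t 2.9 tcp [541.2 -17.9 216.6] in jig -68.5 23.9 toolY az 85.95 tilt z [ 0.015  0.008 -1.   ] F [ 1.2  0.3 -0.4] Fu 0.4
tool shift m [-0.0229 -0.0836  0.1162] twist 0.25
```

```bash
python3 -m creep '[[[-0.008,-0.028,0.01,0],[-0.008,-0.028,0.02,0],[-0.007,-0.028,0.03,0],[0,0,0.03,0],[0,0,0.026,0],[0,0,0,0]]]'; python3 st.py -151 -1 60; python3 - <<'E'
from h import *
for n in("scene","top"):
    im=bot.read_camera(n); c=im[150:255,195:310] if n=="scene" else im[150:230,200:320]
    cv2.imwrite(f"pics/{n}1z.png",cv2.resize(c[:,:,::-1],None,fx=5.5,fy=5.5,interpolation=cv2.INTER_CUBIC))
E
```

```text
t: 3.5
tool_pos: [561.4, -106.1, 95.3]
eef_rot: [0.008, 0.034, 0.999, 0.004]
contact_force: [-0.1, 0.6, 1.1]
finger_gap: -0.001
t 3.5 tcp [ 561.4 -106.1   95.3] in jig -154.9 -2.8 toolY az 86.1 tilt z [ 0.016  0.008 -1.   ] F [-0.1  0.6  1.1] Fu 0.6
tool shift m [0.0023 0.0036 0.0353] twist 0.4
```

View pics/scene1z.png

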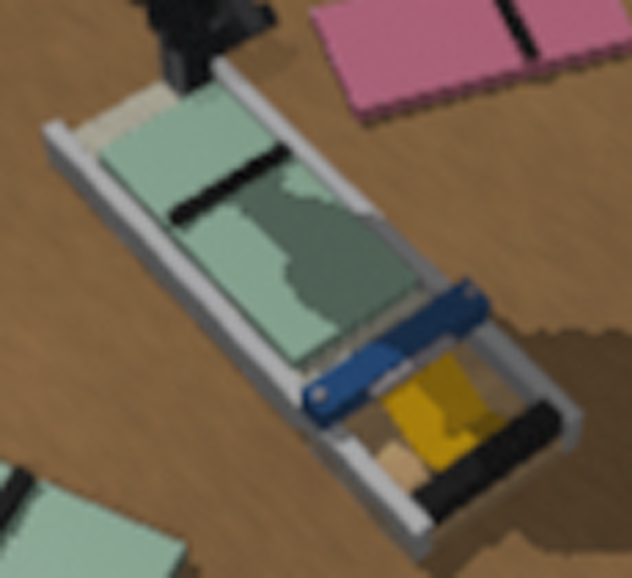

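View pics/top1z.png

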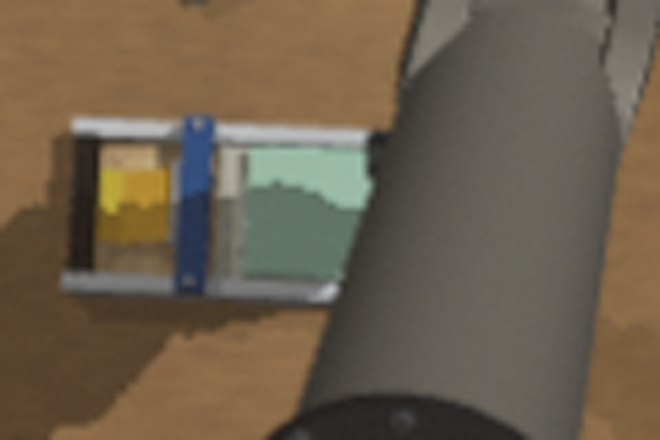

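```bash
python3 -m creep '[[[0.002,0.003,0.02,0],[0,0.001,0.015,0],[0,0,0.012,0],[0,0,0,0]]]'; python3 st.py -151 -1 35; python3 - <<'E'
from h import *
im=bot.read_camera("scene"); c=im[150:255,195:310]
cv2.imwrite(f"pics/scene2z.png",cv2.resize(c[:,:,::-1],None,fx=5.5,fy=5.5,interpolation=cv2.INTER_CUBIC))
print((proj('scene',bot.get_obs()['tool_pos'])[0]-[195,150])*5.5)
E
```

```text
t: 4.0
tool_pos: [568.2, -100.5, 55.9]
eef_rot: [0.016, 0.033, 0.999, 0.005]
contact_force: [-1.0, 0.7, 0.3]
finger_gap: -0.0
t 4.0 tcp [ 568.2 -100.5   55.9] in jig -148.8 -9.2 toolY az 86.27 tilt z [ 0.033  0.008 -0.999] F [-1.   0.7  0.3] Fu 0.6
tool shift m [ 0.0089 -0.0023  0.0206] twist 0.57
[185.64643928 143.55746066]
```

View pics/scene2z.png

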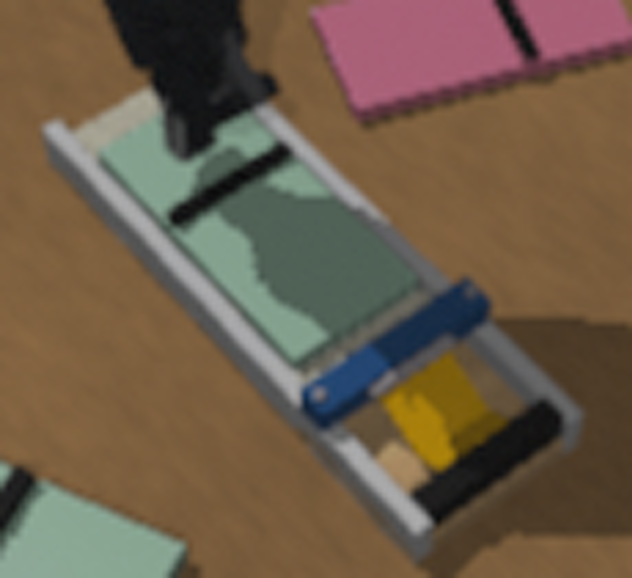

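```bash
python3 -m creep '[[[0.006,-0.001,0.008,-0.5],[0.006,-0.001,0.008,0],[0.001,0,0.003,0]]]'; python3 st.py -151 -1 34.5
```

```text
t: 4.35
tool_pos: [556.9, -102.2, 37.8]
eef_rot: [0.018, 0.028, 0.999, 0.004]
contact_force: [0.0, -0.0, 0.1]
finger_gap: 0.002
t 4.35 tcp [ 556.9 -102.2   37.8] in jig -151.4 1.9 toolY az 86.81 tilt z [ 0.037  0.008 -0.999] F [ 0.  -0.   0.1] Fu -0.0
tool shift m [-0.0028  0.0003  0.0034] twist 1.11
```

```bash
python3 -m creep '[[[-0.001,0,0.003,1],[0,0,0.003,0]]]'; python3 st.py -151 -1 26.5
```

```text
t: 4.55
tool_pos: [557.6, -102.5, 31.7]
eef_rot: [0.018, 0.038, 0.999, 0.005]
contact_force: [-2.0, -0.0, 7.6]
finger_gap: 0.0
t 4.55 tcp [ 557.6 -102.5   31.7] in jig -151.7 1.2 toolY az 85.67 tilt z [ 0.037  0.008 -0.999] F [-2.  -0.   7.6] Fu -0.2
tool shift m [-0.0021  0.0006  0.0052] twist -0.03
```

```bash
python3 -m creep '[[[0,0,0.004,0],[0,0,0.003,0]]]'; python3 st.py -151 -1 26.5;python3 -m creep '[[[0,0,0.003,0]]]'; python3 st.py -151 -1 26.5
```

```text
t: 4.75
tool_pos: [558.2, -102.7, 26.2]
eef_rot: [0.018, 0.039, 0.999, 0.005]
contact_force: [-10.5, 2.3, 42.7]
finger_gap: 0.002
t 4.75 tcp [ 558.2 -102.7   26.2] in jig -151.8 0.6 toolY az 85.59 tilt z [ 0.037  0.009 -0.999] F [-10.5   2.3  42.7] Fu 1.5
tool shift m [-0.0016  0.0008 -0.0003] twist -0.11
t: 4.85
tool_pos: [559.3, -102.9, 26.1]
eef_rot: [0.019, 0.039, 0.999, 0.006]
contact_force: [-14.8, 2.7, 50.5]
finger_gap: -0.002
t 4.85 tcp [ 559.3 -102.9   26.1] in jig -151.9 -0.5 toolY az 85.54 tilt z [ 0.038  0.01  -0.999] F [-14.8   2.7  50.5] Fu 1.6
tool shift m [-0.0005  0.0009 -0.0004] twist -0.16
```

```bash
python3 -m creep '[[[0,0.004,0.0005,0],[0,0.004,0.0005,0]]]'; python3 st.py -140 -1 26.5
```

```text
t: 5.05
tool_pos: [561.8, -98.1, 28.5]
eef_rot: [0.021, 0.041, 0.999, 0.005]
contact_force: [-2.3, -3.3, 8.0]
finger_gap: 0.001
t 5.05 tcp [561.8 -98.1  28.5] in jig -146.9 -2.6 toolY az 85.32 tilt z [ 0.043  0.008 -0.999] F [-2.3 -3.3  8. ] Fu -3.4
tool shift m [0.0017 0.0069 0.002 ] twist -0.38
```

```bash
python3 -m creep '[[[0.001,0.005,0.003,0],[0.001,0.004,0.0015,0]]]'; python3 st.py -138 -1 26.5
```

```text
t: 5.25
tool_pos: [562.7, -92.9, 26.7]
eef_rot: [0.024, 0.043, 0.999, 0.003]
contact_force: [-4.8, -5.1, 11.8]
finger_gap: -0.002
t 5.25 tcp [562.7 -92.9  26.7] in jig -141.6 -3.1 toolY az 85.08 tilt z [ 0.048  0.005 -0.999] F [-4.8 -5.1 11.8] Fu -5.4
tool shift m [0.0022 0.0036 0.0002] twist -0.62
```

```bash
python3 -m creep '[[[0.002,0.006,0.0022,-0.4],[0.002,0.006,0.0022,0],[0.001,0.006,0.002,0]]]'; python3 st.py -55 -1 26.5; python3 - <<'E'
from h import *
im=bot.read_camera("scene"); c=im[150:255,195:310]
cv2.imwrite(f"pics/scene3z.png",cv2.resize(c[:,:,::-1],None,fx=5.5,fy=5.5,interpolation=cv2.INTER_CUBIC))
E
```

```text
t: 5.55
tool_pos: [563.6, -85.3, 26.7]
eef_rot: [0.03, 0.044, 0.999, -0.001]
contact_force: [-5.2, -6.8, 17.5]
finger_gap: -0.002
t 5.55 tcp [563.6 -85.3  26.7] in jig -134.0 -3.4 toolY az 84.9 tilt z [ 0.059 -0.005 -0.998] F [-5.2 -6.8 17.5] Fu -7.2
tool shift m [0.0036 0.079  0.    ] twist -0.8
```

View pics/scene3z.png

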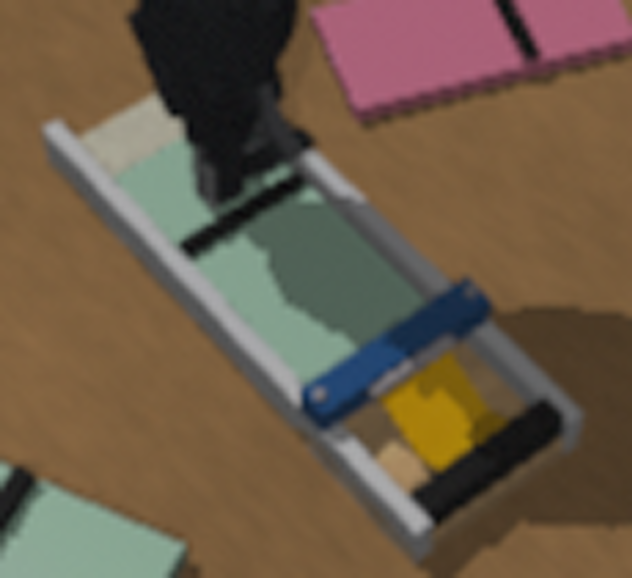

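```bash
python3 -m creep '[[[0.002,0.010,0.0025,-0.4],[0.002,0.010,0.0025,0]]]'; python3 st.py -55 -1 26.5
```

```text
t: 5.8
tool_pos: [564.7, -73.6, 26.6]
eef_rot: [0.034, 0.045, 0.998, -0.005]
contact_force: [-8.1, -9.3, 26.0]
finger_gap: 0.004
t 5.8 tcp [564.7 -73.6  26.6] in jig -122.3 -3.7 toolY az 84.79 tilt z [ 0.067 -0.013 -0.998] F [-8.1 -9.3 26. ] Fu -9.9
tool shift m [ 0.0037  0.0672 -0.0005] twist -0.91
```

```bash
python3 -m creep '[[[0.002,0.010,0.002,-0.6],[0.002,0.010,0.002,-0.4],[0.002,0.010,0.002,0]]]'; python3 st.py -55 -1 26.5; python3 - <<'E'
from h import *
im=bot.read_camera("scene"); c=im[150:255,195:310]
cv2.imwrite(f"pics/scene4z.png",cv2.resize(c[:,:,::-1],None,fx=5.5,fy=5.5,interpolation=cv2.INTER_CUBIC))
E
```

```text
t: 6.1
tool_pos: [566.3, -53.7, 26.8]
eef_rot: [0.04, 0.042, 0.998, -0.009]
contact_force: [-4.8, -7.4, 20.8]
finger_gap: -0.003
t 6.1 tcp [566.3 -53.7  26.8] in jig -102.3 -3.8 toolY az 85.12 tilt z [ 0.079 -0.022 -0.997] F [-4.8 -7.4 20.8] Fu -7.7
tool shift m [ 0.0032  0.0473 -0.0007] twist -0.58
```

View pics/scene4z.png

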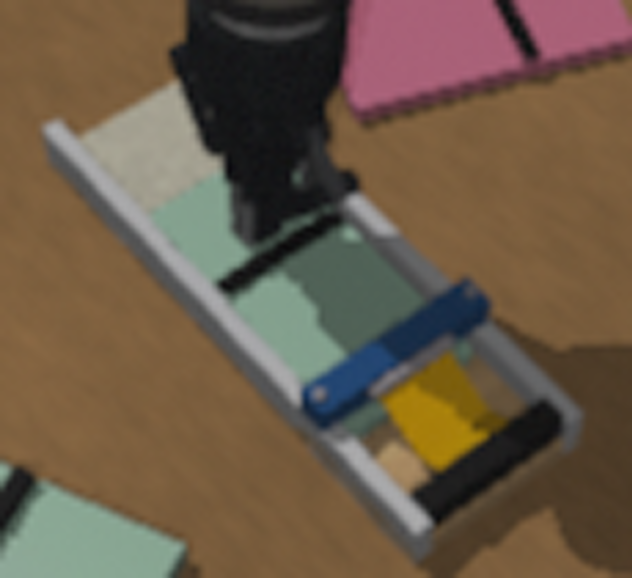

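```bash
python3 -m creep '[[[0.002,0.010,0.002,-0.5],[0.002,0.010,0.002,-0.3],[0.002,0.010,0.002,-0.2]]]'; python3 st.py -55 -1 26.5
```

```text
t: 6.45
tool_pos: [568.4, -32.7, 26.8]
eef_rot: [0.046, 0.039, 0.998, -0.013]
contact_force: [-1.2, -7.2, 17.6]
finger_gap: -0.001
t 6.45 tcp [568.4 -32.7  26.8] in jig -81.2 -4.3 toolY az 85.49 tilt z [ 0.092 -0.03  -0.995] F [-1.2 -7.2 17.6] Fu -7.3
tool shift m [ 0.0034  0.0262 -0.0006] twist -0.21
```

```bash
python3 -m creep '[[[0.002,0.010,0.002,-0.2],[0.002,0.010,0.002,0]]]'; python3 st.py -55 -1 26.5
```

```text
t: 6.65
tool_pos: [569.9, -20.9, 26.6]
eef_rot: [0.051, 0.041, 0.998, -0.017]
contact_force: [-7.1, -11.5, 24.9]
finger_gap: -0.004
t 6.65 tcp [569.9 -20.9  26.6] in jig -69.4 -4.9 toolY az 85.17 tilt z [ 0.1   -0.037 -0.994] F [ -7.1 -11.5  24.9] Fu -12.0
tool shift m [ 0.004   0.0143 -0.0007] twist -0.53
```

```bash
python3 -m creep '[[[0.002,0.010,0.0015,-0.3],[0.002,0.008,0.0015,0]]]'; python3 st.py -55 -1 26.5; python3 - <<'E'
from h import *
im=bot.read_camera("scene"); c=im[150:255,195:310]
cv2.imwrite(f"pics/scene5z.png",cv2.resize(c[:,:,::-1],None,fx=5.5,fy=5.5,interpolation=cv2.INTER_CUBIC))
E
```

```text
t: 6.85
tool_pos: [570.7, -10.3, 26.8]
eef_rot: [0.055, 0.043, 0.997, -0.02]
contact_force: [-2.5, -5.8, 15.6]
finger_gap: -0.002
t 6.85 tcp [570.7 -10.3  26.8] in jig -58.7 -4.9 toolY az 84.97 tilt z [ 0.107 -0.044 -0.993] F [-2.5 -5.8 15.6] Fu -6.0
tool shift m [ 0.0039  0.0036 -0.0003] twist -0.73
```

View pics/scene5z.png

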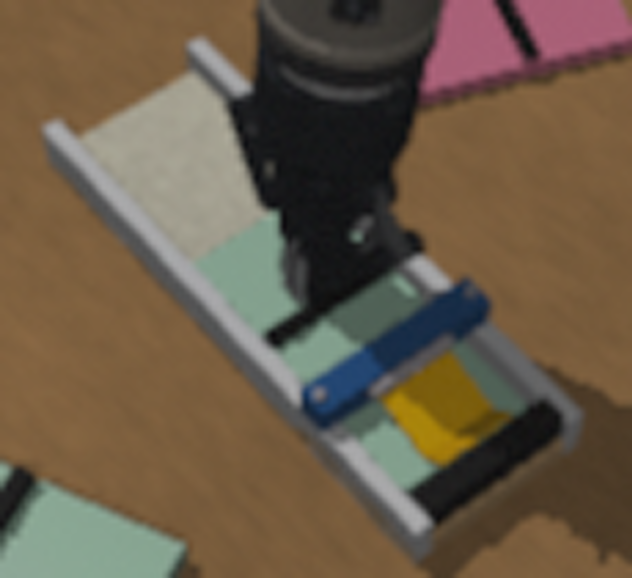

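```bash
python3 -m creep '[[[0.002,0.008,0.0015,-0.3],[0.001,0.006,0.0015,-0.3]]]'; python3 st.py -55 -1 26.5
```

```text
t: 7.1
tool_pos: [571.3, -4.2, 26.7]
eef_rot: [0.057, 0.042, 0.997, -0.023]
contact_force: [-7.4, -13.6, 21.0]
finger_gap: 0.002
t 7.1 tcp [571.3  -4.2  26.7] in jig -52.6 -5.0 toolY az 85.07 tilt z [ 0.112 -0.051 -0.992] F [ -7.4 -13.6  21. ] Fu -14.1
tool shift m [ 0.004  -0.0024 -0.0002] twist -0.63
```

```bash
python3 -m creep '[[[0.001,0.008,0.0015,-0.2],[0.001,0.008,0.0015,0]]]'; python3 st.py -55 -1 26.5
```

```text
t: 7.3
tool_pos: [571.3, -4.1, 26.8]
eef_rot: [0.059, 0.047, 0.997, -0.03]
contact_force: [-8.5, -18.2, 24.0]
finger_gap: -0.001
t 7.3 tcp [571.3  -4.1  26.8] in jig -52.5 -5.1 toolY az 84.38 tilt z [ 0.115 -0.066 -0.991] F [ -8.5 -18.2  24. ] Fu -18.8
tool shift m [ 0.004  -0.0026 -0.0001] twist -1.32
```

```bash
python3 -m creep '[[[0.001,0.010,0.0015,0],[0,0.004,-0.001,0],[0,-0.002,-0.012,0],[0,-0.003,-0.015,0],[0,-0.003,-0.02,0]]]'; python3 st.py -55 -1 100; python3 - <<'E'
from h import *
im=bot.read_camera("scene"); c=im[150:255,195:310]
cv2.imwrite(f"pics/scene6z.png",cv2.resize(c[:,:,::-1],None,fx=5.5,fy=5.5,interpolation=cv2.INTER_CUBIC))
E
```

```text
t: 7.8
tool_pos: [564.1, -10.0, 76.7]
eef_rot: [0.059, 0.055, 0.996, -0.037]
contact_force: [-0.7, 0.2, 1.4]
finger_gap: -0.002
t 7.8 tcp [564.1 -10.   76.7] in jig -58.9 1.7 toolY az 83.4 tilt z [ 0.113 -0.08  -0.99 ] F [-0.7  0.2  1.4] Fu 0.1
tool shift m [-0.0054  0.0024 -0.0231] twist -2.3
```

View pics/scene6z.png

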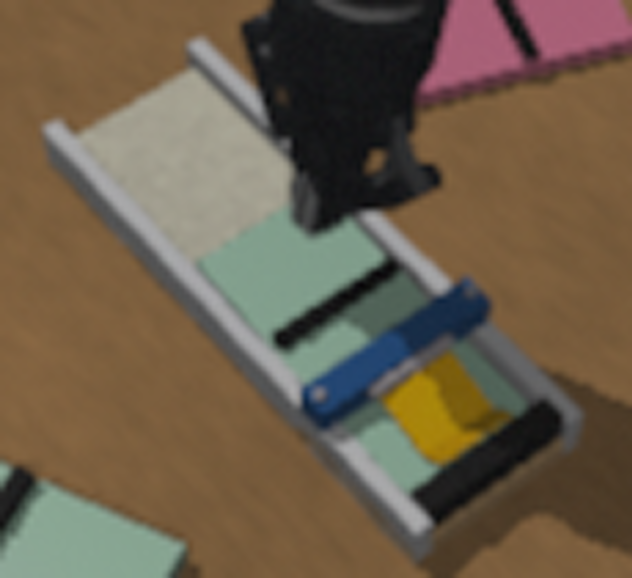

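```bash
python3 -m creep '[[[0.01,-0.02,-0.04,0],[0.02,-0.03,-0.03,0],[0.01,-0.045,0,0],[0,-0.045,0,0],[0,-0.045,0,0],[0,-0.045,0,0],[0,-0.03,0,0],[0,0,0,0]]]'; python3 - <<'E'
from h import *
for n in("scene","top"):
    im=bot.read_camera(n); c=im[150:255,195:310] if n=="scene" else im[160:220,200:320]
    f=5.5 if n=="scene" else 6.5
    cv2.imwrite(f"pics/{n}7z.png",cv2.resize(c[:,:,::-1],None,fx=f,fy=f,interpolation=cv2.INTER_CUBIC))
E
```

```text
t: 8.65
tool_pos: [492.5, -259.8, 171.1]
eef_rot: [0.067, 0.048, 0.996, -0.034]
contact_force: [0.1, 0.4, 0.3]
finger_gap: 0.001
```

View pics/scene7z.png

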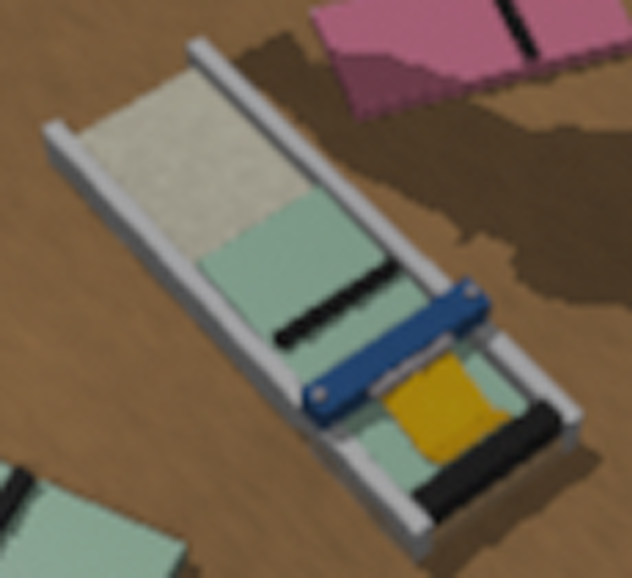

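View pics/top7z.png

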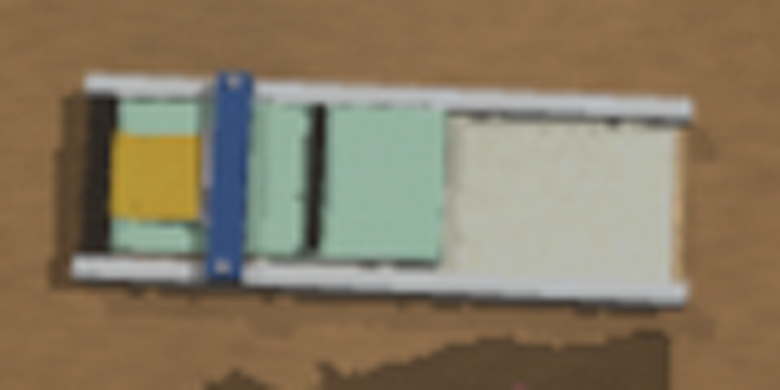

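```bash
python3 - <<'E'
from h import *
im=bot.read_camera("top")
for r in (178,179,196,197): print(r,im[r,211:225].tolist())
J=np.array([570.2,48.6]);a=np.radians(85.7);U=np.array([np.cos(a),np.sin(a)]);V=np.array([-U[1],U[0]])
for y in(-35,36):
  for x in(70,66): print(x,y,proj('top',np.r_[J+x*U+y*V,25.5]).round(1))
def w(a,b):
    r=tri(uz('top',*a),uz('scene',*b));d=r.x[:2]-J;print((d@U).round(1),(d@V).round(1),r.x[2].round(1))
w((319,105),(282,340));w((313,252),(395,268));w((445,112),(200,262));w((440,262),(316,187))
o=bot.get_obs();print(o['t'],abs(o['dq']).max(),o['contact_force'])
E
```

```text
178 [[89, 69, 47], [88, 69, 47], [67, 54, 40], [47, 42, 36], [48, 41, 36], [48, 42, 37], [45, 41, 34], [105, 125, 110], [139, 169, 150], [147, 178, 158], [147, 177, 158], [148, 178, 158], [148, 179, 159], [149, 180, 159]]
179 [[89, 70, 46], [90, 70, 49], [69, 56, 43], [47, 41, 35], [47, 42, 36], [47, 42, 35], [60, 52, 37], [112, 126, 105], [144, 167, 141], [149, 178, 155], [147, 177, 158], [148, 178, 158], [148, 178, 158], [148, 178, 158]]
196 [[89, 70, 49], [68, 56, 43], [47, 42, 36], [46, 40, 35], [46, 41, 35], [55, 56, 48], [107, 128, 113], [141, 169, 150], [149, 179, 158], [147, 177, 157], [147, 178, 158], [147, 178, 158], [146, 177, 156], [147, 177, 158]]
197 [[81, 64, 45], [60, 50, 38], [47, 40, 34], [48, 40, 36], [46, 42, 35], [58, 62, 53], [103, 123, 108], [130, 156, 139], [137, 164, 146], [145, 173, 154], [149, 177, 158], [149, 177, 158], [150, 177, 160], [149, 179, 160]]
70 -35 [[217.3 176.7]]
66 -35 [[218.5 176.8]]
70 36 [[216.  197.6]]
66 36 [[217.2 197.6]]
-34.6 -38.8 38.3
-35.9 35.3 32.5
-99.9 -39.7 33.5
-101.1 37.0 32.3
8.8 0.02361160989355318 [ 0.15360963 -0.08285502 -0.01535005]
```

```bash
python3 -m creep '[[[0,0,0,0],[0,0,0,0],[0,0,0,0]]]'; python3 -c "
from plant import bot
print(bot.sign_off())"
```

```text
t: 9.1
tool_pos: [494.8, -249.0, 169.3]
eef_rot: [0.066, 0.04, 0.997, -0.031]
contact_force: [0.3, -1.2, 0.3]
finger_gap: 0.001
the job is handed in; nothing more can be done
None
```

The mint board is loaded in the jig with its nose against the end stop, and I handed the job in at t = 9.1 s. No verdict was reported.

With the gripper shut, I pressed the board down behind its rib, with the fingertips at z of about 26.6 mm (26.5 mm is fully down) and 10–25 N while it slid. I pushed it along the rib, under the bridge and the leaf spring, until the fingers stopped and the push force rose to about 19 N. Then I lifted off and moved clear.

**Position:** measured from two views after I let go, the rib was at jig x of about -35 mm (home is -35) and the rear edge at about -100.5 mm (home is -100). The top picture shows black stop meeting mint board with no floor between them, and the yellow leaf lies on the board. The measured rib height varied between its ends (38 and 32 mm), which is within pixel error.

**What went less well:**
- The press reached about 50 N for a moment when the bed bottomed out, before sliding began.
- The tool drifted to a tilt of about 8° during the push, because the moves do not correct lean. It did not affect the board.

**Not measured:** the leaf angle and bed travel were only judged from the pictures and the fingertip height. I did not re-measure the spray can, jar and tape roll after the push, but the arm's path stayed clear of them.

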